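# Ring and damp the brass bicycle bell

### The job

Test the brass bell on the handlebar: with closed fingertips gently press its thumb lever all the way down and let it spring back up, then rest the fingertips lightly on top of its brass dome for about a second to stop it ringing, and withdraw clear of everything. Do not touch the black bell or the blue bell, and leave the oil bottle, the grease tin and the spanner where they are; nothing is to be gripped or lifted.

Things in the scene. Friction and masses are not known exactly. Their poses are not given: they have to be found in the camera images.
- handlebar: Straight aluminium handlebar, 22 mm thick and 580 mm long with black rubber grips, fixed on two grey posts 90 mm high (feet 100 x 35 mm) at 195 mm either side of its middle. Origin on the bench under the bar's middle, z up, y along the bar; the bar's axis is 75 mm up. It does not move. It carries three bells in a row 100 to 160 mm apart, in any order.
- bell_brass: Bicycle bell with a brass (orange-gold) dome - the one to be tested. Fixed on the bar. Origin on the bar's axis below the dome's centre; z up; x points level from the dome towards its thumb lever, y along the bar. Base disc 50 mm across under the dome; dome 60 mm across and 25 mm high.
- brass_dome_top (a point): Highest point of the brass bell's dome, on its axis, 62 mm above the bar's axis (137 mm above the bench). The dome sits on a soft rubber mount: it starts to yield at about 2 N and is 4 mm down at about 6 N, where it stops hard; it springs back.
- brass_lever_pad (a point): Centre of the upper face of the brass bell's white thumb pad (24 x 26 mm, 6 mm thick), 66 mm from the dome's axis along the bell's x, 109 mm above the bench and 29 mm lower than the dome's top; the pad's near edge is 24 mm from the dome's rim. Nothing is under the pad down to the bench, except perhaps a loose low thing.
- brass_lever (a joint): Angle of the brass bell's thumb lever, rad: 0 at rest (level), 0.30 fully down, where it stops hard. Its hinge is 44 mm from the pad's centre, so the pad goes down about 13 mm; at the pad it starts to yield at about 1.5 N and needs about 5 N fully down. It springs back when let go.
- bell_black: Bicycle bell with a black dome; leave alone. Fixed on the bar. Origin on the bar's axis below the dome's centre; z up; x points level from the dome towards its thumb lever, y along the bar. Base disc 50 mm across under the dome; dome 60 mm across and 25 mm high.
- black_dome_top (a point): Highest point of the black bell's dome, on its axis, 62 mm above the bar's axis (137 mm above the bench). The dome sits on a soft rubber mount: it starts to yield at about 2 N and is 4 mm down at about 6 N, where it stops hard; it springs back.
- black_lever_pad (a point): Centre of the upper face of the black bell's white thumb pad (24 x 26 mm, 6 mm thick), 66 mm from the dome's axis along the bell's x, 109 mm above the bench and 29 mm lower than the dome's top; the pad's near edge is 24 mm from the dome's rim. Nothing is under the pad down to the bench, except perhaps a loose low thing.
- black_lever (a joint): Angle of the black bell's thumb lever, rad: 0 at rest (level), 0.30 fully down, where it stops hard. Its hinge is 44 mm from the pad's centre, so the pad goes down about 13 mm; at the pad it starts to yield at about 1.5 N and needs about 5 N fully down. It springs back when let go.
- bell_blue: Bicycle bell with a blue dome; leave alone. Fixed on the bar. Origin on the bar's axis below the dome's centre; z up; x points level from the dome towards its thumb lever, y along the bar. Base disc 50 mm across under the dome; dome 60 mm across and 25 mm high.
- blue_dome_top (a point): Highest point of the blue bell's dome, on its axis, 62 mm above the bar's axis (137 mm above the bench). The dome sits on a soft rubber mount: it starts to yield at about 2 N and is 4 mm down at about 6 N, where it stops hard; it springs back.
- blue_lever_pad (a point): Centre of the upper face of the blue bell's white thumb pad (24 x 26 mm, 6 mm thick), 66 mm from the dome's axis along the bell's x, 109 mm above the bench and 29 mm lower than the dome's top; the pad's near edge is 24 mm from the dome's rim. Nothing is under the pad down to the bench, except perhaps a loose low thing.
- blue_lever (a joint): Angle of the blue bell's thumb lever, rad: 0 at rest (level), 0.30 fully down, where it stops hard. Its hinge is 44 mm from the pad's centre, so the pad goes down about 13 mm; at the pad it starts to yield at about 1.5 N and needs about 5 N fully down. It springs back when let go.
- brass_dome: The brass dome itself, upright turned cap, 60 mm across, 25 mm high; origin at the centre of its open underside, 25 mm below its top; z up.
- oil_bottle_mid (a point): Centre (half-way up) of a loose yellow oil bottle with red cap, 48 mm across, 115 mm high, standing on the bench beyond the bells.
- grease_tin_mid (a point): Centre (half-way up) of a loose green grease tin, 60 mm across, 45 mm high, standing on the bench beyond the bells.
- spanner: Loose steel spanner lying on the bench beyond the bells, about 180 mm long, 38 mm wide and 8 mm thick; origin under its middle, its length along its x.

How it is judged (in metres and radians):
On the way, in this order (a step that is already met when the one before it is completed fails the run):
1. the fingers press the brass bell's thumb lever down (past 0.22 rad of 0.30) (value of joint brass_lever above 0.22 rad and contact force between the fingers and bell_brass above 0.5 N), for 0.1 s.
2. the lever has sprung back and the fingers rest on the brass dome (over 0.5 N for 0.4 s) (value of joint brass_lever below 0.06 rad and contact force between the fingers and brass_dome above 0.5 N), for 0.4 s.
At the end, for the whole second after the job is handed in: All three levers are back up (under 0.05 rad), the brass dome is back within 2 mm of its rest height, and the bottle, tin and spanner lie within 10 mm of where they started (value of joint each of brass_lever, black_lever, blue_lever below 0.05 rad and distance of each of oil_bottle_mid, grease_tin_mid, spanner from where it was at the start of the episode below 0.01 m and distance of brass_dome_top from where it was at the start of the episode below 0.002 m and linear speed of spanner below 0.02 m/s); the robot touches nothing.
It fails at once if the robot touches the black bell (contact force between any of the fingers, the arm and bell_black above 0.5 N).
It fails at once if the robot touches the blue bell (contact force between any of the fingers, the arm and bell_blue above 0.5 N).
It fails at once if the brass bell is pressed harder than 25 N (not gentle) (contact force between any of the fingers, the arm and bell_brass above 25 N).
It fails at once if the bottle, tin or spanner is moved or lifted by more than 10 mm (distance of any of oil_bottle_mid, grease_tin_mid, spanner from where it was at the start of the episode above 0.01 m).
It also fails if it takes over 40 s, if anything falls off the work surface, if the arm or the gripper's body presses on something with over 40 N, if the wrist force passes 120 N, or if a joint passes its speed limit or range.

### The arm

A 6-joint arm with a two-finger parallel gripper is mounted at the origin on the work surface. World frame = base frame: x ahead of the robot, y to its left, z up, the work surface at z = 0. Lengths are in mm, angles in rad, forces in N, time in s.
With the tool pointing down it reaches from about 300 to 750 mm from the base axis. Payload 8.5 kg.
Tool frame: the origin (TCP) lies midway between the tips of the shut fingers; the grasp point (between the pads) lies ctrl.grip_depth behind it (ctrl.grip_depth is the distance from the TCP to the grasp point, in mm); z points along the fingers, x is the direction in which the jaws open and shut, and the axes are right-handed (so a half turn about z gives the same grasp; the last joint's range is limited). The gripper opens to 85 mm and grips with 20 to 120 N. Pads are 22 mm wide; open, the fingers measure 114 mm over their backs; the gripper's body (76 mm by 85 mm) begins 54 mm behind the grasp point. The pads swing forward as they close: fully open they stand 13 mm farther back than shut.
Start: joints at [1.056, 0.381, 1.297, -0, 1.464, -0.215], TCP at [162.422, 525.452, 231.322] pointing down, gripper open.
Joint ranges: [-3.11, 3.11], [-0.89, 2.33], [0.22, 2.48], [-1.42, 4.56], [0.17, 2.85], [-2.88, 2.88]. Speed limits (rad/s): [2.39, 2.39, 3.14, 3.14, 3.14, 3.14].

### API

Orientations are given as a unit quaternion [x, y, z, w].
In Python, from rig import ctrl gives the robot as it stands.
- The arm moves only by the tool jog_arm, never from a script. Its argument "series" is a list of rows, each an object with "gripper": the finger opening in m, from 0 to 0.0854; "travel": the shift along the world's x, y, z in m, a list of three; "rotation": the turn, a rotation vector about the world's x, y, z in degrees, a list of three. In form: [{"gripper": gripper, "travel": [tx, ty, tz], "rotation": [wx, wy, wz]}, ...]. A call has 1 to 8 rows; each row shifts and turns the commanded pose from where the row before left it; what a row does not reach is not made up. A row lasts 1/12 s, in which the tool goes at most 41.7 mm and 7.16 degrees, less where a joint would pass 70% of its speed; a pose out of reach is approached as far as the arm can. A call is refused whole if a number of a shift passes 0.0417 or a number of a turn 7.16, either way. A call with a gripper value outside its range is refused whole. The fingers move at their own pace and stop on an object; "squeeze" is the grip in N (left out, the last holds). Time passes only in rows, so rows that do not move let the fingers close. It gives the time, the measured TCP pose, the force and the opening at its end, in the units of the state.
- ctrl.get_state(): the state, without advancing time (a new reading comes with each control period).
- ctrl.read_camera(name): name is "side" or "top"; returns the picture (420x560x3 uint8, red, green, blue); there is no depth.
- ctrl.camera_model(name): a dict with "fx", "fy", "cx", "cy" (pixels), "rvec" (rotation vector, rad) and "tvec" (3), from world to camera coordinates, as OpenCV has them. Camera axes: x right, y down, z forward; pixel columns grow to the right and rows downward; lengths in mm; the calibration is good to about 2 mm. A picture is of the moment at which its call begins. camera_model takes no time and is no camera call.
- ctrl.hand_in(): hands the job in, once; it reports no verdict.
Trained networks look in the newest picture that a camera, given by its name, has taken for a name from the list of things; names that differ only in an ending like _2 or _b are one class to them, and where a whole thing is asked for, a point or a joint stands for the part that bears it (a point fixed in the world has none). Each returns a list of dicts, best first, with "p" (0 to 1); they miss things now and then, are a little off and sometimes report something else, mostly with a low value. They report only what shows in the picture. A call takes as long as a camera call.
- ctrl.outline_of(camera, name): "region" (420x560 bool, what is visible of it) and "position" ([column, row] in pixels, amid what is visible of it).
The state is a dict: "time": time; "joints": joint angles; "dq": joint speeds; "effort": joint torques, N m; "eef_pos": TCP position; "eef_rot": TCP orientation; "force": force on the tool from outside, world axes, zero at the start; "torque": the same for the moment, N m; "width": opening from 0.0 (shut) to 1.0 (fully open).
Only numpy, scipy, OpenCV 4.12 (cv2) and the standard library are available. Lean on these libraries where they do the work, as an engineer would, in place of code of your own. Each camera call takes 0.05 s, during which the arm holds its last target.

## Working session

There is one attempt and no reset: what is moved stays moved. The work goes in short steps, Python scripts to look and compute and a tool call to move; the robot and the scene stay as the last step left them, time stands still between calls to the robot, and variables do not carry over. Pictures are saved under pics/ and viewed, and the job is handed in when it is done.

Besides the shell and the picture viewer there is one more tool, called in YAML: its name, and indented under it one key for each argument. jog_arm: Moves the arm, as the interface text tells. Its arguments: {"type":"object","properties":{"series":{"type":"array"},"squeeze":{"type":"number"}},"required":["series"]}

```bash
mkdir -p pics
python3 - <<'E'
from rig import ctrl
import cv2
for n in("side","top"):
    cv2.imwrite(f"pics/{n}0.png",ctrl.read_camera(n)[:,:,::-1])
    print(n,ctrl.camera_model(n))
    for k in("bell_brass","brass_dome","brass_dome_top","brass_lever_pad","bell_black","bell_blue","black_lever_pad","blue_lever_pad","handlebar"):
        r=ctrl.outline_of(n,k); print(k,[(round(d["p"],2),[round(float(v),1) for v in d["position"]],int(d["region"].sum())) for d in r[:3]])
print(ctrl.get_state())
E
```

```text
side {'fx': 390.22028360120305, 'fy': 390.22028360120305, 'cx': 285.46932114983923, 'cy': 211.67252431680703, 'rvec': array([ 2.14377572, -0.69013247,  0.37005852]), 'tvec': array([-506.50574511,  307.09282135,  484.52147545])}
bell_brass [(0.84, [167.2, 171.7], 831), (0.69, [260.6, 257.3], 3998), (0.19, [207.4, 199.9], 602)]
brass_dome [(0.76, [164.9, 168.7], 529), (0.72, [204.8, 199.7], 962)]
brass_dome_top [(0.8, [167.4, 171.9], 459)]
brass_lever_pad [(0.36, [164.9, 172.9], 516)]
bell_black [(0.8, [248.5, 224.8], 1030), (0.5, [208.9, 199.2], 623)]
bell_blue [(0.27, [193.6, 162.9], 85)]
black_lever_pad [(0.52, [267.5, 215.2], 166)]
blue_lever_pad [(0.64, [237.0, 191.6], 125)]
handlebar [(0.57, [263.5, 261.0], 3593)]
top {'fx': 454.49610660426623, 'fy': 454.49610660426623, 'cx': 282.74034194493737, 'cy': 210.07604690007147, 'rvec': array([ 2.17102344, -2.13796064,  0.08352635]), 'tvec': array([  8.22241817, 629.21988533, 989.17500705])}
bell_brass [(0.71, [167.4, 262.9], 852)]
brass_dome [(0.97, [168.3, 266.5], 645), (0.69, [170.0, 237.6], 195)]
brass_dome_top [(0.76, [169.5, 268.9]
[... 316 characters left out ...]
lebar [(0.89, [215.7, 258.7], 3252)]
{'time': 1.0, 'joints': array([ 1.05573893e+00,  3.80571129e-01,  1.29740763e+00,  1.73672957e-05,
        1.46356951e+00, -2.15291122e-01]), 'dq': array([-0.00161238,  0.00124572, -0.00034473,  0.00085915,  0.00080754,
       -0.0001052 ]), 'effort': array([ 1.08019038e-03, -4.48333490e+01, -2.31461924e+01, -1.25617103e-04,
        5.95411275e-04, -1.76473338e-05]), 'eef_pos': array([162.39893077, 525.46172958, 231.335336  ]), 'eef_rot': array([ 8.04766640e-01,  5.93591320e-01,  1.67414362e-05, -1.69372992e-05]), 'force': array([-0.0656121 ,  0.27632409,  0.40013574]), 'torque': array([-0.00275491, -0.01893415, -0.0528644 ]), 'width': 1.0012171137666033}
```

View pics/side0.png

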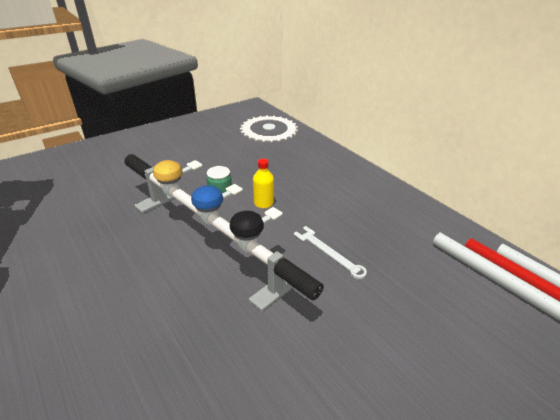

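View pics/top0.png

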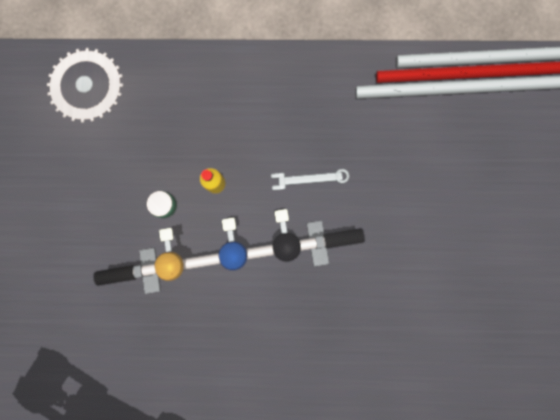

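The side view shows the brass dome at about (167,171) with its pad at (194,165). In the top view the dome is at (168,266) and the pad at (166,235). The tin is at (160,204), beyond the pad. Next I triangulate from colour blobs.

```bash
cat > h.py <<'E'
import numpy as np,cv2
from rig import ctrl
def PM(n):
    m=ctrl.camera_model(n);R,_=cv2.Rodrigues(m["rvec"]);K=np.array([[m["fx"],0,m["cx"]],[0,m["fy"],m["cy"]],[0,0,1]])
    return K@np.c_[R,np.array(m["tvec"]).reshape(3,1)]
def proj(n,p):
    q=PM(n)@np.r_[p,1];return q[:2]/q[2]
def tri(a,b):
    X=cv2.triangulatePoints(PM("side"),PM("top"),np.float64(a).reshape(2,1),np.float64(b).reshape(2,1));X=X[:3,0]/X[3,0]
    return X,[proj("side",X)-a,proj("top",X)-b]
def onz(n,uv,z):
    P=PM(n);A=np.array([P[0]-uv[0]*P[2],P[1]-uv[1]*P[2]])
    return np.linalg.solve(A[:,:2],-(A[:,2]*z+A[:,3]))
E
python3 - <<'E'
from h import *
np.set_printoptions(precision=1,suppress=True)
I={n:cv2.imread(f"pics/{n}0.png") for n in("side","top")}
def blob(n,c,kind,r):
    h=cv2.cvtColor(I[n],cv2.COLOR_BGR2HSV).astype(int)
    if kind=="brass": m=(h[...,0]>8)&(h[...,0]<28)&(h[...,1]>130)&(h[...,2]>90)
    if kind=="white": m=(h[...,1]<50)&(h[...,2]>195)
    if kind=="blue": m=(h[...,0]>95)&(h[...,0]<130)&(h[...,1]>120)
    k=np.zeros(m.shape,bool);k[int(c[1])-r:int(c[1])+r,int(c[0])-r:int(c[0])+r]=1
    ys,xs=np.nonzero(m&k);return np.array([xs.mean(),ys.mean()]),len(xs),(xs.min(),xs.max(),ys.min(),ys.max())
for nm,a,b,k,ra,rb in[("brass",(167,171),(168,266),"brass",20,20),("pad",(195,165),(166,235),"white",9,10),("blue",(207,198),(232,256),"blue",22,20),("bluepad",(234,189),(229,224),"white",9,9),("blackpad",(273,214),(282,215),"white",9,9)]:
    A=blob("side",a,k,ra);B=blob("top",b,k,rb);print(nm,A,B);X,e=tri(A[0],B[0]);print("   ",X,e, onz("top",B[0],109 if 'pad' in nm else 125),onz("side",A[0],109 if 'pad' in nm else 125))
v=[cv2.resize(I["side"][140:240,130:290],None,fx=5,fy=5,interpolation=2)[:300],cv2.resize(I["top"][200:300,130:290],None,fx=5,fy=5,interpolation=2)[:]]
cv2.imwrite("pics/z.png",cv2.resize(np.vstack(v),(750,600*800//800)))
E
```

```text
brass (array([166.9, 170.5]), 483, (np.int64(153), np.int64(181), np.int64(160), np.int64(180))) (array([168.4, 265.9]), 584, (np.int64(155), np.int64(181), np.int64(253), np.int64(279)))
    [502.1 247.6 118.9] [array([-0.1,  0. ]), array([ 0. , -0.1])] [502.1 246. ] [499.1 237.7]
pad (array([193.1, 164.7]), 96, (np.int64(186), np.int64(201), np.int64(160), np.int64(169))) (array([165.8, 235.2]), 159, (np.int64(160), np.int64(172), np.int64(228), np.int64(244)))
    [565.2 259.3 106. ] [array([-0.,  0.]), array([ 0., -0.])] [565.  258.5] [563.4 254.5]
blue (array([206.6, 197. ]), 587, (np.int64(192), np.int64(222), np.int64(185), np.int64(208))) (array([232.4, 255.5]), 562, (np.int64(220), np.int64(245), np.int64(243), np.int64(268)))
    [525.6 116.7 118.7] [array([-0.2,  0. ]), array([ 0.1, -0.1])] [525.3 116. ] [522.3 108.3]
bluepad (array([232.6, 189.3]), 120, (np.int64(225), np.int64(241), np.int64(184), np.int64(195))) (array([228.5, 224.5]), 153, (np.int64(222), np.int64(235), np.int64(218), np.int64(232)))
    [589.2 128.9 105. ] [array([ 0.2, -0. ]), array([-0.1,  0.1])] [589.2 128.1] [586.1 123.9]
blackpad (array([271.9, 213.5]), 150, (np.int64(264), np.int64(281), np.int64(207), np.int64(221))) (array([281.4, 215.9]), 150, (np.int64(275), np.int64(288), np.int64(210), np.int64(223)))
    [608.8  18.6 105.2] [array([ 0.2, -0. ]), array([-0.1,  0.1])] [608.7  18.3] [605.6  14.8]
```

View pics/z.png

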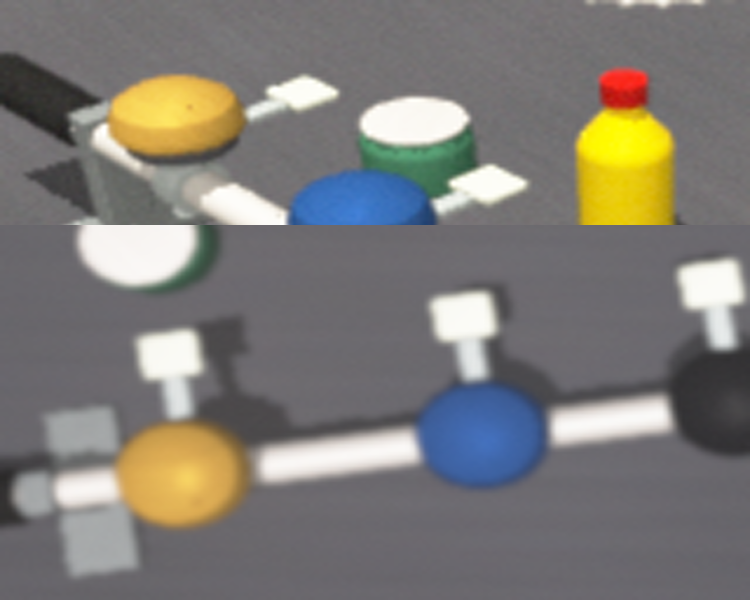

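Pad is at about (566,259) with its top near 107 mm. The dome axis is at about (502,247). Their spacing of 64 mm agrees with the given 66, and the blue bell gives the same offset. I close the fingers and travel at height.

jog_arm:
  series:
    - {"gripper":0,"travel":[0.03,-0.015,0],"rotation":[0,0,0]}
    - {"gripper":0,"travel":[0.03,-0.019,0],"rotation":[0,0,0]}
    - {"gripper":0,"travel":[0.03,-0.019,0],"rotation":[0,0,0]}
    - {"gripper":0,"travel":[0.03,-0.019,0],"rotation":[0,0,0]}
    - {"gripper":0,"travel":[0.03,-0.019,0],"rotation":[0,0,0]}
    - {"gripper":0,"travel":[0.03,-0.019,0],"rotation":[0,0,0]}
    - {"gripper":0,"travel":[0.03,-0.019,0],"rotation":[0,0,0]}
    - {"gripper":0,"travel":[0.03,-0.019,0],"rotation":[0,0,0]}
  squeeze: 20

```text
time: 1.67
eef_pos: [403.7, 376.3, 231.5]
eef_rot: [0.805, 0.594, 0.0, -0.0]
force: [0.4, 0.7, 0.1]
width: -0.002
```

jog_arm:
  series:
    - {"gripper":0,"travel":[0.03,-0.02,0],"rotation":[0,0,0]}
    - {"gripper":0,"travel":[0.03,-0.02,0],"rotation":[0,0,0]}
    - {"gripper":0,"travel":[0.03,-0.02,0],"rotation":[0,0,0]}
    - {"gripper":0,"travel":[0.03,-0.02,-0.02],"rotation":[0,0,0]}
    - {"gripper":0,"travel":[0.03,-0.025,-0.02],"rotation":[0,0,0]}
    - {"gripper":0,"travel":[0.012,-0.012,-0.03],"rotation":[0,0,0]}
    - {"gripper":0,"travel":[0,0,-0.025],"rotation":[0,0,0]}
    - {"gripper":0,"travel":[0,0,0],"rotation":[0,0,0]}

```text
time: 2.33
eef_pos: [561.4, 260.1, 132.0]
eef_rot: [0.805, 0.593, -0.004, -0.002]
force: [-0.2, 0.9, -1.0]
width: -0.001
```

Run:
```python
from h import *
np.set_printoptions(precision=2,suppress=True)
s,t=ctrl.read_camera("side"),ctrl.read_camera("top")
st=ctrl.get_state();print(st["time"],st["eef_pos"],st["force"],ctrl.grip_depth)
p=st["eef_pos"];a,b=proj("side",p),proj("top",p);print(a,b)
s=s[:,:,::-1].copy();t=t[:,:,::-1].copy()
z=np.hstack([cv2.resize(s[90:240,130:230],None,fx=4,fy=4,interpolation=2),cv2.resize(t[180:330,120:220],None,fx=4,fy=4,interpolation=2)])
for o,(u,v) in((0,(a-[130,90])*4),(400,(b-[120,180])*4)): cv2.circle(z,(int(u+o),int(v)),3,(0,0,255),-1)
cv2.imwrite("pics/b.png",z)
```

```text
2.4333 [562.78 261.89 137.59] [-0.17 -0.24  1.2 ] 18.700000000000003
[189.71 151.72] [160.14 235.58]
```

View pics/b.png

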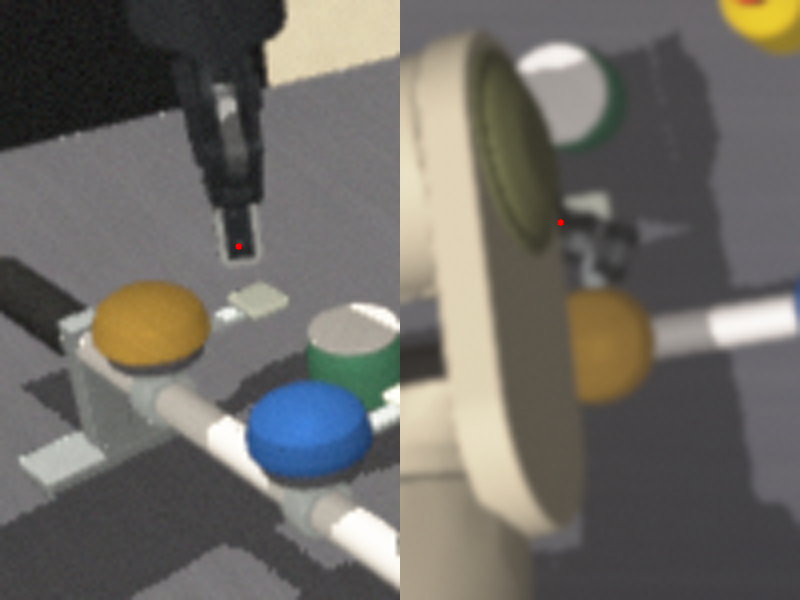

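Left (side view): the fingertip, at about (238,255) in the crop, stands above and slightly dome-side of the pad at (260,300), with the TCP dot on the tip. The top view partly hides it under the gripper. I nudge it and descend with force checks.

jog_arm:
  series:
    - {"gripper":0,"travel":[0.003,-0.002,-0.01],"rotation":[0,0,0]}
    - {"gripper":0,"travel":[0,0,-0.008],"rotation":[0,0,0]}
    - {"gripper":0,"travel":[0,0,-0.005],"rotation":[0,0,0]}
    - {"gripper":0,"travel":[0,0,0],"rotation":[0,0,0]}
    - {"gripper":0,"travel":[0,0,0],"rotation":[0,0,0]}

```text
time: 2.85
eef_pos: [565.8, 259.9, 114.4]
eef_rot: [0.805, 0.594, -0.0, -0.0]
force: [0.5, 0.6, 0.6]
width: -0.001
```

jog_arm:
  series:
    - {"gripper":0,"travel":[0,0,-0.003],"rotation":[0,0,0]}
    - {"gripper":0,"travel":[0,0,-0.003],"rotation":[0,0,0]}
    - {"gripper":0,"travel":[0,0,-0.002],"rotation":[0,0,0]}
    - {"gripper":0,"travel":[0,0,0],"rotation":[0,0,0]}
    - {"gripper":0,"travel":[0,0,0],"rotation":[0,0,0]}

```text
time: 3.27
eef_pos: [566.3, 259.8, 106.7]
eef_rot: [0.805, 0.594, 0.001, 0.0]
force: [1.6, 1.6, 2.8]
width: -0.001
```

jog_arm:
  series:
    - {"gripper":0,"travel":[0,0,-0.003],"rotation":[0,0,0]}
    - {"gripper":0,"travel":[0,0,-0.003],"rotation":[0,0,0]}
    - {"gripper":0,"travel":[0,0,0],"rotation":[0,0,0]}
    - {"gripper":0,"travel":[0,0,0],"rotation":[0,0,0]}

```text
time: 3.6
eef_pos: [566.2, 259.8, 100.5]
eef_rot: [0.805, 0.594, 0.0, 0.0]
force: [1.3, 1.6, 3.5]
width: 0.003
```

jog_arm:
  series:
    - {"gripper":0,"travel":[0,0,-0.002],"rotation":[0,0,0]}
    - {"gripper":0,"travel":[0,0,-0.001],"rotation":[0,0,0]}
    - {"gripper":0,"travel":[0,0,0],"rotation":[0,0,0]}
    - {"gripper":0,"travel":[0,0,0],"rotation":[0,0,0]}

```text
time: 3.93
eef_pos: [566.1, 259.8, 98.1]
eef_rot: [0.805, 0.594, 0.0, 0.0]
force: [-0.9, 1.0, 8.5]
width: 0.001
```

jog_arm:
  series:
    - {"gripper":0,"travel":[0,0,-0.001],"rotation":[0,0,0]}
    - {"gripper":0,"travel":[0,0,0],"rotation":[0,0,0]}
    - {"gripper":0,"travel":[0,0,0],"rotation":[0,0,0]}

```text
time: 4.18
eef_pos: [566.1, 259.8, 97.9]
eef_rot: [0.805, 0.594, 0.001, 0.0]
force: [-2.2, 1.0, 14.1]
width: 0.003
```

Run:
```python
from h import *
np.set_printoptions(precision=2,suppress=True)
s=ctrl.read_camera("side")
st=ctrl.get_state();print(st["time"],st["eef_pos"],st["force"])
s=s[:,:,::-1].copy()
cv2.imwrite("pics/c.png",cv2.resize(s[120:220,130:250],None,fx=6,fy=6,interpolation=2))
```

```text
4.2333 [566.14 259.8   97.86] [-1.2  -0.12 14.15]
```

View pics/c.png

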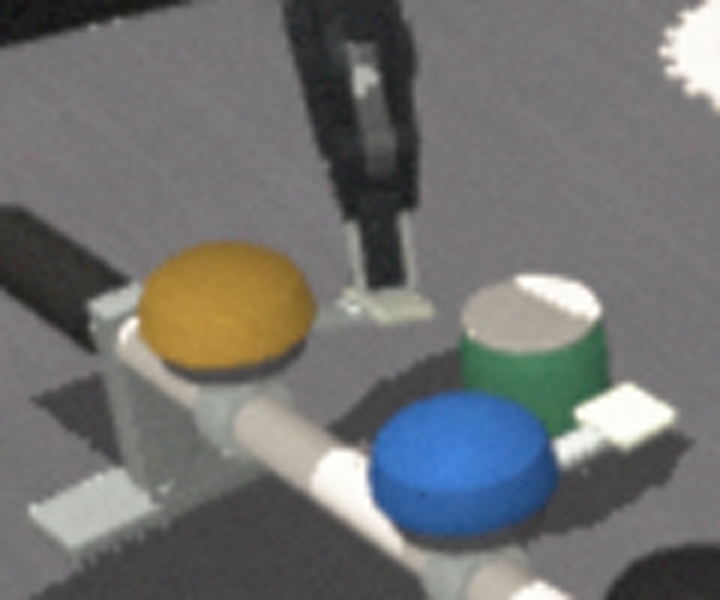

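The fingertip sits on the pad at crop (395,300). The pad is tilted down, and the hard stop shows as force rising to 14 N with no more travel. I release and lift, then go above the dome at (502,247).

jog_arm:
  series:
    - {"gripper":0,"travel":[0,0,0.005],"rotation":[0,0,0]}
    - {"gripper":0,"travel":[0,0,0.008],"rotation":[0,0,0]}
    - {"gripper":0,"travel":[0,0,0.02],"rotation":[0,0,0]}
    - {"gripper":0,"travel":[0,0,0.03],"rotation":[0,0,0]}
    - {"gripper":0,"travel":[-0.022,-0.004,0],"rotation":[0,0,0]}
    - {"gripper":0,"travel":[-0.022,-0.005,0],"rotation":[0,0,0]}
    - {"gripper":0,"travel":[-0.02,-0.004,0],"rotation":[0,0,0]}
    - {"gripper":0,"travel":[0,0,0],"rotation":[0,0,0]}

```text
time: 4.9
eef_pos: [498.1, 246.2, 159.2]
eef_rot: [0.805, 0.594, -0.002, -0.001]
force: [1.7, 0.1, 0.8]
width: 0.001
```

Run:
```python
from h import *
np.set_printoptions(precision=2,suppress=True)
s=ctrl.read_camera("side")
st=ctrl.get_state();print(st["time"],st["eef_pos"],st["force"])
s=s[:,:,::-1].copy()
cv2.imwrite("pics/d.png",cv2.resize(s[120:220,130:250],None,fx=6,fy=6,interpolation=2))
```

```text
4.95 [500.1  246.46 159.39] [0.35 0.44 0.01]
```

View pics/d.png

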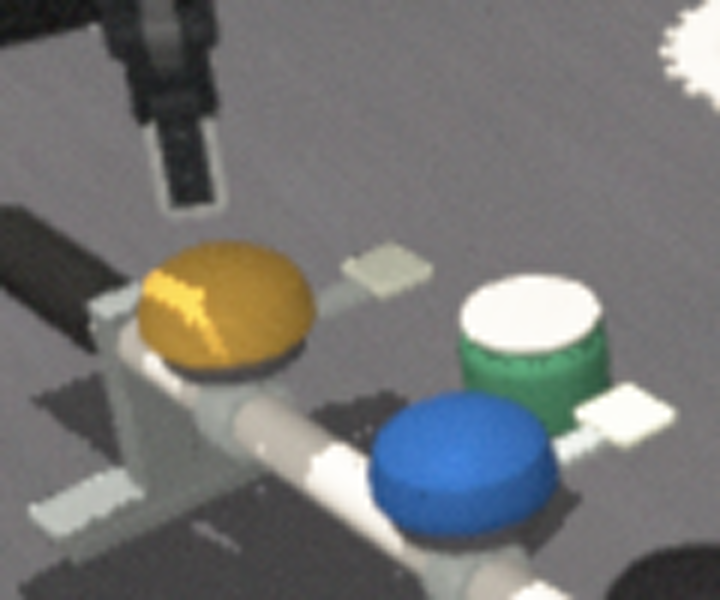

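The lever is back up, with the pad level at crop (388,268). The fingers lean toward the dome's top. I descend in steps.

jog_arm:
  series:
    - {"gripper":0,"travel":[0.001,0,-0.01],"rotation":[0,0,0]}
    - {"gripper":0,"travel":[0,0,-0.006],"rotation":[0,0,0]}
    - {"gripper":0,"travel":[0,0,-0.003],"rotation":[0,0,0]}
    - {"gripper":0,"travel":[0,0,0],"rotation":[0,0,0]}
    - {"gripper":0,"travel":[0,0,0],"rotation":[0,0,0]}

```text
time: 5.37
eef_pos: [503.1, 246.7, 139.7]
eef_rot: [0.805, 0.594, -0.001, -0.0]
force: [-0.6, 0.4, 0.3]
width: 0.001
```

jog_arm:
  series:
    - {"gripper":0,"travel":[0,0,-0.002],"rotation":[0,0,0]}
    - {"gripper":0,"travel":[0,0,-0.002],"rotation":[0,0,0]}
    - {"gripper":0,"travel":[0,0,0],"rotation":[0,0,0]}
    - {"gripper":0,"travel":[0,0,0],"rotation":[0,0,0]}

```text
time: 5.7
eef_pos: [503.3, 246.8, 136.7]
eef_rot: [0.805, 0.594, 0.001, 0.0]
force: [1.2, 0.6, 2.6]
width: -0.004
```

Contact has started at about 2.6 N. I go 1.5 mm further and hold.

jog_arm:
  series:
    - {"gripper":0,"travel":[0,0,-0.0015],"rotation":[0,0,0]}
    - {"gripper":0,"travel":[0,0,0],"rotation":[0,0,0]}
    - {"gripper":0,"travel":[0,0,0],"rotation":[0,0,0]}
    - {"gripper":0,"travel":[0,0,0],"rotation":[0,0,0]}
    - {"gripper":0,"travel":[0,0,0],"rotation":[0,0,0]}
    - {"gripper":0,"travel":[0,0,0],"rotation":[0,0,0]}
    - {"gripper":0,"travel":[0,0,0],"rotation":[0,0,0]}
    - {"gripper":0,"travel":[0,0,0],"rotation":[0,0,0]}

```text
time: 6.37
eef_pos: [503.2, 246.8, 135.0]
eef_rot: [0.805, 0.594, 0.0, 0.0]
force: [2.4, 0.4, 4.5]
width: 0.002
```

jog_arm:
  series:
    - {"gripper":0,"travel":[0,0,0],"rotation":[0,0,0]}
    - {"gripper":0,"travel":[0,0,0],"rotation":[0,0,0]}
    - {"gripper":0,"travel":[0,0,0],"rotation":[0,0,0]}
    - {"gripper":0,"travel":[0,0,0],"rotation":[0,0,0]}

```text
time: 6.7
eef_pos: [503.0, 246.7, 134.9]
eef_rot: [0.805, 0.594, 0.0, 0.0]
force: [3.3, 0.8, 4.7]
width: -0.005
```

Run:
```python
from h import *
s=ctrl.read_camera("side")
st=ctrl.get_state();print(st["time"],st["eef_pos"],st["force"])
cv2.imwrite("pics/e.png",cv2.resize(s[120:220,130:250,::-1],None,fx=6,fy=6,interpolation=2))
```

```text
6.75 [503.00687318 246.7236753  134.87046795] [2.20377584 0.29906863 4.01289817]
```

View pics/e.png

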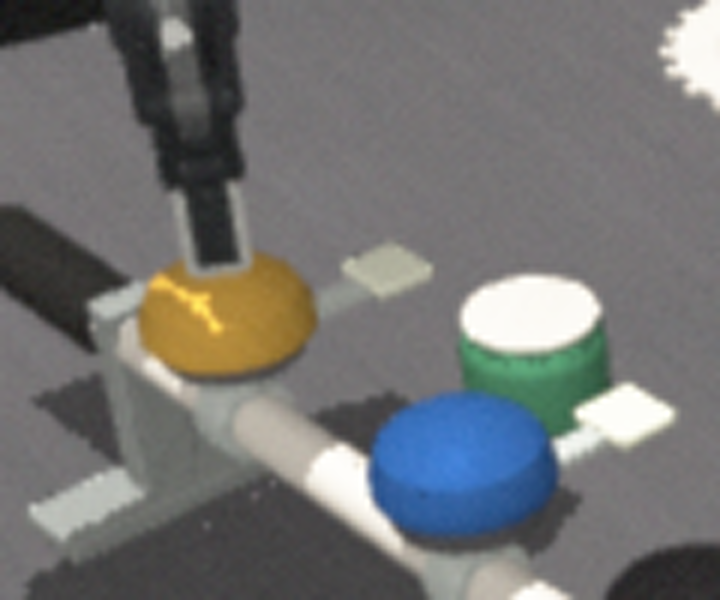

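The fingertips rest on the dome's top at crop (215,270) with about 4.5 N for over a second, and the pad stays up. I withdraw.

jog_arm:
  series:
    - {"gripper":0,"travel":[0,0,0.005],"rotation":[0,0,0]}
    - {"gripper":0,"travel":[0,0,0.02],"rotation":[0,0,0]}
    - {"gripper":0,"travel":[0,0,0.03],"rotation":[0,0,0]}
    - {"gripper":0,"travel":[0,0,0.03],"rotation":[0,0,0]}
    - {"gripper":0,"travel":[-0.02,0.02,0.02],"rotation":[0,0,0]}
    - {"gripper":0,"travel":[-0.02,0.02,0],"rotation":[0,0,0]}
    - {"gripper":0,"travel":[-0.02,0.02,0],"rotation":[0,0,0]}
    - {"gripper":0,"travel":[-0.02,0.02,0],"rotation":[0,0,0]}

```text
time: 7.42
eef_pos: [421.0, 327.0, 239.6]
eef_rot: [0.805, 0.593, -0.001, -0.0]
force: [-0.2, -0.8, -0.9]
width: -0.005
```

jog_arm:
  series:
    - {"gripper":0,"travel":[-0.02,0.02,0],"rotation":[0,0,0]}
    - {"gripper":0,"travel":[-0.01,0.01,0],"rotation":[0,0,0]}
    - {"gripper":0,"travel":[0,0,0],"rotation":[0,0,0]}
    - {"gripper":0,"travel":[0,0,0],"rotation":[0,0,0]}
    - {"gripper":0,"travel":[0,0,0],"rotation":[0,0,0]}

```text
time: 7.83
eef_pos: [393.0, 356.1, 239.5]
eef_rot: [0.805, 0.593, -0.001, 0.0]
force: [0.6, -0.4, -0.7]
width: 0.001
```

Run:
```python
from h import *
I=[ctrl.read_camera(n)[:,:,::-1] for n in("side","top")]
st=ctrl.get_state();print(st["time"],st["eef_pos"],st["force"])
cv2.imwrite("pics/f.png",np.vstack([cv2.resize(i[100:300,50:400],(525,300)) for i in I]))
```

```text
7.9333 [393.41867996 355.94166038 239.55657321] [-0.02635351 -0.5209887   0.51508229]
```

View pics/f.png

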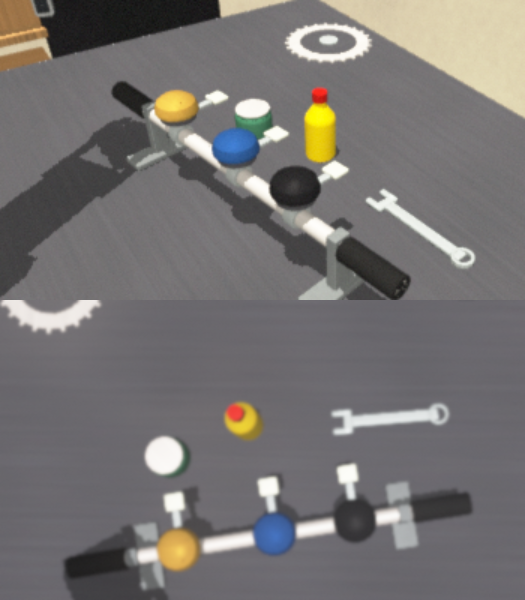

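Everything stands where it was: dome at (176,105) and pad at (216,97) in the upper crop. The arm is clear.

```bash
python3 -c "
from rig import ctrl
print(ctrl.hand_in())"
```

```text
the job is handed in; nothing more can be done
None
```

The brass bell test is done and handed in; the hand-in reports no verdict.

- **Lever press:** I pressed the brass thumb pad with shut fingertips to its hard stop. That was about 11 mm of travel, with the measured tool force reaching about 14 N against the 25 N limit. I then lifted off, and the side picture showed the lever back up.
- **Dome rest:** I rested the fingertips on top of the brass dome at about 4–4.7 N for just over a second. The side picture taken during the rest showed the lever still up.
- **Withdrawal:** The arm pulled back to about 100 mm above the domes and more than 100 mm to the side. The force reading was about zero.

The last pictures showed all three levers and the dome up. By eye, the bottle, tin and spanner had not moved. I saw no contact with the black or blue bell. I could not read the lever angles directly; full press was judged from the hard stop and the picture. No check failed. The triangulated pad height was 106 mm, 3 mm below the given 109. The fingers met the pad somewhere between 114 and 107 mm, which fits the given 109.

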